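Feel for the proud specimen stub and press it level

TASK

One of the six specimen stubs in the carrier stands a few millimetres higher than the other five, too little to trust the eye. Take the probe from its stand, feel the stubs lightly with its tip to find the high one, press that one down with the probe until it is level with the others (within 1 mm, without pushing any stub too deep or ever pushing on one harder than 25 N), and set the probe back upright in its stand. Leave everything else where it is.

Things in the scene. Friction and masses are not known exactly. Their poses are not given: they have to be found in the camera images.
- carrier: dark steel base, 120 x 156 x 12 mm, fixed to the bench; origin under its centre, z up. Above it a grey block 90 x 126 mm holds six stubs, centred at x = -18 or +18 mm, y = -36, 0 or +36 mm in this frame. Stub: aluminium disc 24 mm across, 7 mm tall. The five level ones have their flat tops at one height, 43 to 53 mm over the bench, not measured; the high one is 3 to 5 mm above that.
- probe: loose hand probe, 80 to 120 g: a square black handle 18 x 18 mm, 60 mm long, on a steel collar (30 mm across, 5 mm thick), under it a straight steel shaft 8 mm thick. Origin: centre of the collar's underside; z runs up along the handle, x and y are square to its faces; handle from z = 5 to 65 mm
- probe_tip (a point): lowest point of the probe's round tip (ball 10 mm across), 63 mm below the collar's underside, on the probe's axis
- stand: white block 70 x 70 x 75 mm, fixed; origin under its centre, z up. In the middle of its top a 16 mm square hole, 72 mm deep, takes the probe's shaft; the collar then rests on its top (probe origin 75 mm above this origin), the probe upright
- stub_grid (a point): the point midway between the six stubs' centres, 12 mm over the bench, axes as the carrier's. Each stub slides vertically in its bore (8 mm either way, no stop at level), held by about 10 N of friction: a touch below 8 N leaves it, a push over 10 N moves it and it stays where left. They are called stub_a to stub_f in no set order; joint value = height over the common level, not in the state
- petri: open glass dish, 72 mm across, 16 mm tall; origin under its centre; not part of the job
- beaker: glass beaker, 68 mm across, 85 mm tall; origin under its centre; not part of the job
- jar: closed glass jar with a cap, 60 mm across, 75 mm tall; origin under its centre; not part of the job
- tray: low white tray, 200 x 280 mm, 22 mm tall; origin under its centre; not part of the job
- scalpel: steel scalpel, 135 mm long, lying in the tray; origin under its centre; not part of the job
- forceps: steel forceps, 120 mm long, lying flat; origin under its centre; not part of the job
- slidebox: open slide box, 85 x 110 mm, 35 mm tall; origin under its centre; not part of the job
Mind the look-alikes: they are no part of the job. What is shaped like the probe but yellow is not meant.

How it is judged:
By the outcome, as a careful person would: the job done as asked, in the order asked, and still so for the second after the job is handed in, with the robot touching nothing.
It also fails if it takes over 72 s, if anything falls off the work surface, if the arm or the gripper's body presses on something with over 40 N, if the wrist force passes 120 N, or if a joint passes its speed limit or range.

ROBOT

A 6-joint arm with a two-finger parallel gripper is mounted at the origin on the work surface. World frame = base frame: x ahead of the robot, y to its left, z up, the work surface at z = 0. Lengths are in m, angles in rad, forces in N, time in s.
With the tool pointing down it reaches from about 0.375 to 0.975 m from the base axis. Payload 3.8 kg.
Tool frame: the origin (TCP) lies between the finger pads; the fingertips stand 17 mm ahead of it and the grasp point (between the pads) lies 2 mm behind it; z points along the fingers, y is the line along which they close (so a half turn about z gives the same grasp; the last joint's range is limited). The gripper opens to 85 mm and grips with 20 to 120 N. Pads are 22 mm wide; open, the fingers measure 114 mm over their backs; the gripper's body (76 mm by 85 mm) begins 54 mm behind the grasp point. The pads swing forward as they close: fully open they stand 13 mm farther back than shut.
Start: joints at [-1.351, 0.264, 1.604, -0, 1.274, -0.037], TCP at [0.171, -0.653, 0.248] pointing down, gripper open.
Joint ranges: [-2.63, 2.63], [-0.94, 2.18], [0.31, 2.57], [-1.31, 4.45], [0, 2.66], [-2.55, 2.55]. Speed limits (rad/s): [2.57, 2.57, 3.14, 3.14, 3.14, 3.14].

INTERFACE

Orientations are given as a rotation vector (axis times angle).
In Python, from workcell import bot gives the robot as it stands.
- The arm moves only by the tool play_rows, never from a script. Its argument "steps" is one flat list of numbers, 4 for each row, row after row: the shift along the tool's x, y, z in m, then the turn about the tool's z in rad. A call has 1 to 10 rows; each row is the pose to reach, as a shift and turn from the pose commanded when the call began, along the tool's axes at that moment; what a row does not reach only later rows make up. A row lasts 1/8 s, in which the tool goes at most 62.5 mm and 10.7 degrees, less where a joint would pass 70% of its speed; a pose out of reach is approached as far as the arm can. A call with a gripper value outside its range is refused whole. "jaw" is the closure in counts, from 0 (fully open) to 255 (shut), set as the call begins (left out, the last holds). The fingers move at their own pace and stop on an object; "grip_force" is the grip in N (left out, the last holds). Time passes only in rows, so rows that repeat a pose let the fingers close. It gives the time, the measured TCP pose, the force, the opening and the grip force at its end, in the units of the state.
- bot.read_state(): the state, without advancing time (a new reading comes with each control period).
- bot.read_camera(name): name is "side" or "top" or "wrist"; returns a dict with "pixels" (400x640x3 uint8, blue, green, red), "mtx" (3x3 intrinsics, pixels), "R" (3x3) and "t" (3): a world point X has camera coordinates R X + t. Camera axes: x right, y down, z forward; pixel columns grow to the right and rows downward; lengths in m; the calibration is good to about 2 mm. A picture is of the moment at which its call begins. There is no depth.
- bot.finish_job(): hands the job in; it is judged then, once.
The state is a dict: "time": time; "q": joint angles; "joint_vel": joint speeds; "joint_torque": joint torques, N m; "tool_pos": TCP position; "tcp_rot": TCP orientation; "wrist_force": force on the tool from outside, world axes, zero at the start; "torque": the same for the moment, N m; "width": opening from 0.0 (shut) to 1.0 (fully open); "grip_force": force on a finger pad.
Only numpy, scipy, OpenCV 4.12 (cv2) and the standard library are available. Lean on these libraries where they do the work, as an engineer would, in place of code of your own. Each camera call takes 0.05 s, during which the arm holds its last target. There are 200 camera calls.

## Working session

There is one attempt and no reset: what is moved stays moved. The work goes in short steps, Python scripts to look and compute and a tool call to move; the robot and the scene stay as the last step left them, time stands still between calls to the robot, and variables do not carry over. Pictures are saved under pics/ and viewed, at most 10 in all, crops included, and the job is handed in when it is done.

Besides the shell and the picture viewer there is one more tool, called after ">>>" by a JSON object that holds its "api" and its "payload", one argument or row to a line. play_rows: Moves the arm, as the interface text tells. Its arguments: {"type":"object","properties":{"steps":{"type":"array"},"jaw":{"type":"number"},"grip_force":{"type":"number"}},"required":["steps"]}

```bash
mkdir -p pics
python3 - <<'E'
from workcell import bot
import cv2,pickle
s=bot.read_state();print({k:s[k] for k in s})
d={}
for n in("side","top","wrist"):
    c=bot.read_camera(n);d[n]=c;cv2.imwrite(f"pics/{n}0.png",c["pixels"]);print(n,c["mtx"].tolist(),(-c["R"].T@c["t"]).tolist(),c["R"].tolist())
pickle.dump(d,open("c0.pkl","wb"))
E
```

```text
{'time': 0.0, 'q': array([-1.35091276e+00,  2.64729783e-01,  1.60539053e+00, -1.49762951e-05,
        1.27366202e+00, -3.68903573e-02]), 'joint_vel': array([ 8.28980642e-04, -6.92843024e-06, -5.29199710e-04,  5.16372037e-05,
       -1.37082086e-04,  2.15705952e-03]), 'joint_torque': array([ 1.55383568e-04, -5.15110230e+01, -3.67316866e+01, -2.90511280e-04,
        1.29021736e-02, -1.50772757e-05]), 'tool_pos': array([ 0.17127366, -0.6521971 ,  0.24696878]), 'tcp_rot': array([-3.11357425e+00, -4.01960227e-01,  3.36426572e-04]), 'wrist_force': array([ 0.09845321, -0.85148555,  0.07177536]), 'torque': array([ 0.00214741, -0.03037646,  0.01131231]), 'grip_force': 0.0, 'width': 0.9964548057026618}
side [[448.6482002238015, 0.0, 317.6358932581086], [0.0, 448.6482002238015, 198.1118518422491], [0.0, 0.0, 1.0]] [-0.03909598592630154, 0.6803655794703903, 1.0660945613159767] [[-0.7557886946090335, -0.6547969368857687, -0.004941714903491584], [-0.46350703014990186, 0.5402957429884769, -0.7023117136358665], [0.46254154635318, -0.5285087336587202, -0.7118523978632545]]
top [[424.9915367394492, 0.0, 325.1512723608476], [0.0, 424.9915367394492, 196.61472709270438], [0.0, 0.0, 1.0]] [0.5151920888919833, -0.05907036263354209, 1.4468695392887203] [[0.003189289496711769, -0.9999165600364327, -0.0125180428747044], [-0.9987113694135755, -0.002550900176741437, -0.050686226061416526], [0.0506500645267791, 0.012663564790179523, -0.9986361725324384]]
wrist [[305.7432247519077, 0.0, 315.199622162589], [0.0, 305.7432247519077, 198.1423351599997], [0.0, 0.0, 1.0]] [0.24558373147568038, -0.6334736179967875, 0.3735063704352622] [[0.25419974691354447, -0.9671510413019955, -0.0011627456973261473], [-0.922383477891465, -0.2427945201140998, 0.3004322564496203], [-0.29084567794955535, -0.07529730613395551, -0.9538024466874857]]
```

View pics/top0.png

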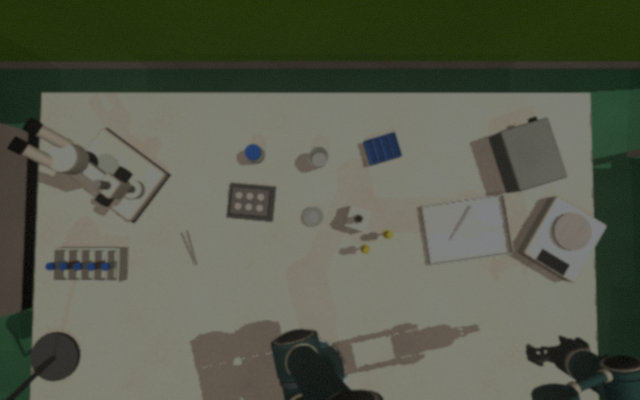

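View pics/side0.png

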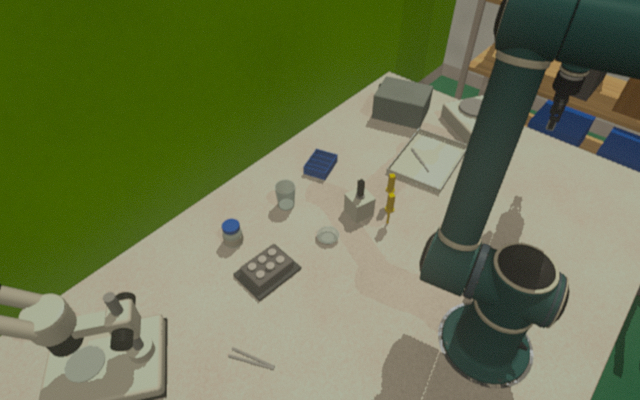

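The top view shows the carrier at about (251,202), the stand with the black probe at (358,218), and yellow look-alikes at (388,234) and (365,249). The side view agrees: stand at (360,205), carrier at (267,270). I'll zoom in on both.

```bash
python3 - <<'E'
import cv2,pickle,numpy as np
d=pickle.load(open("c0.pkl","rb"))
def crop(n,x,y,w,h,k):return np.clip(cv2.resize(d[n]["pixels"][y:y+h,x:x+w],None,fx=k,fy=k,interpolation=cv2.INTER_CUBIC).astype(float)*1.5,0,255).astype(np.uint8)
a=np.hstack([crop("top",218,172,66,58,6),crop("top",325,190,66,58,6)])
b=np.hstack([crop("side",227,240,79,60,5),crop("side",330,170,79,60,5)])
b=cv2.copyMakeBorder(b,0,0,0,max(0,a.shape[1]-b.shape[1]),cv2.BORDER_CONSTANT);print(a.shape,b.shape)
w=max(a.shape[1],b.shape[1]);a=cv2.copyMakeBorder(a,0,0,0,w-a.shape[1],cv2.BORDER_CONSTANT)
cv2.imwrite("pics/z.png",np.vstack([a,b])[:600])
E
cat > h.py <<'E'
import numpy as np
def ray(c,u,v,z):
    "world point at height z seen at pixel u,v"
    C=-c["R"].T@c["t"];r=c["R"].T@np.linalg.inv(c["mtx"])@[u,v,1]
    return C+r*(z-C[2])/r[2]
def proj(c,X):
    p=(np.atleast_2d(X)@c["R"].T+c["t"])@c["mtx"].T;return p[:,:2]/p[:,2:]
E
```

```text
(348, 792, 3) (300, 792, 3)
```

View pics/z.png

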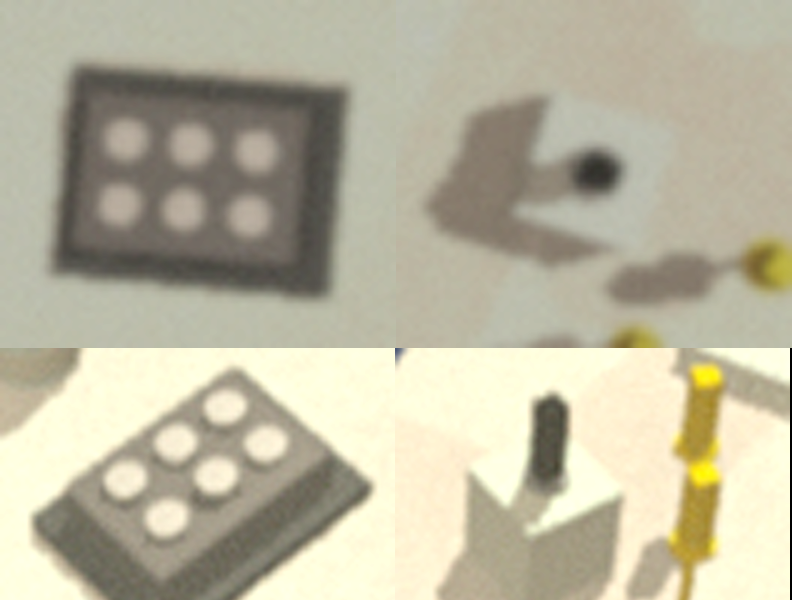

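The zoom shows six stub discs, the block, and the probe handle upright in the stand. Next I'll turn those pixels into world positions.

Run:
```python
import pickle,numpy as np
from h import *
d=pickle.load(open("c0.pkl","rb"))
T=np.array([(126,140),(191,145),(256,152),(119,206),(183,211),(248,216)])/6+[218,172]
S=np.array([(225,59),(175,95),(126,132),(267,95),(217,128),(167,171)])/5+[227,240]
for n,P in(("top",T),("side",S)):
    X=np.array([ray(d[n],u-.4,v-.4,.048) for u,v in P])*1000;print(n,X[:,:2].round(1).tolist(),X.mean(0).round(1))
    print(np.linalg.norm(X[0]-X[2]),np.linalg.norm(X[0]-X[3]),"long axis deg",np.degrees(np.arctan2(*(X[2]+X[5]-X[0]-X[3])[[1,0]])))
ht=ray(d["top"],325+(597-396)/6,190+172/6,.14);print("handle top",ht)
hs=ray(d["side"],330+(551-396)/5,170+(400-348)/5,.14);print("side",hs)
for p in((550,95),(675,130),(640,250),(515,210)):print(ray(d["top"],325+(p[0]-396)/6,190+p[1]/6,.075).round(4))
for p in((388,234),(365,249)):print("yel",ray(d["top"],*p,.14).round(3))
```

```text
top [[591.0, 244.8], [588.3, 208.8], [584.5, 172.9], [554.6, 248.1], [552.0, 212.8], [549.3, 177.0]] [569.9 210.7  48. ]
72.11369131311532 36.527997642639576 long axis deg -94.68970856133622
side [[582.2, 171.6], [585.5, 208.1], [587.8, 243.6], [546.2, 174.3], [551.4, 208.7], [551.7, 246.9]] [567.5 208.9  48. ]
72.19523818733916 36.120884958932585 long axis deg 85.65366239396144
handle top [ 0.51399148 -0.14504081  0.14      ]
side [ 0.5125388  -0.14904032  0.14      ]
[ 0.5552 -0.1241  0.075 ]
[ 0.5366 -0.1912  0.075 ]
[ 0.4723 -0.1723  0.075 ]
[ 0.4934 -0.1053  0.075 ]
yel [ 0.467 -0.235  0.14 ]
yel [ 0.421 -0.165  0.14 ]
```

>>> {"api": "play_rows", "payload": {
  "steps": [0.046,-0.04,0,-0.1,0.092,-0.08,0,-0.21,0.138,-0.12,0,-0.31,0.184,-0.16,0,-0.42,0.23,-0.2,0,-0.52,0.275,-0.24,0,-0.63,0.32,-0.28,0,-0.73,0.367,-0.32,0,-0.84,0.413,-0.361,0,-0.94,0.459,-0.401,0,-1.04],
  "jaw": 110
}}

```text
time: 1.4
tool_pos: [0.5142, -0.1465, 0.2482]
tcp_rot: [2.501, 1.901, -0.0]
wrist_force: [0.9, -0.0, 0.4]
width: 0.574
grip_force: 0.0
```

>>> {"api": "play_rows", "payload": {
  "steps": [0,0,0,0,0,0,0,0]
}}

```text
time: 1.65
tool_pos: [0.5132, -0.1483, 0.2479]
tcp_rot: [-2.503, -1.898, 0.002]
wrist_force: [-0.2, 0.6, -0.9]
width: 0.568
grip_force: 0.0
```

Run:
```python
from workcell import bot
import cv2,pickle
s=bot.read_state();print(s)
c=bot.read_camera("wrist");cv2.imwrite("pics/w1.png",c["pixels"]);pickle.dump((s,c),open("c1.pkl","wb"))
```

```text
{'time': 1.65, 'q': array([-3.27615837e-01, -2.13545517e-03,  1.90375668e+00, -7.25661279e-04,
        1.24100490e+00, -5.40542477e-02]), 'joint_vel': array([-3.33891244e-02, -6.15342980e-03,  3.87214856e-03, -8.13499107e-04,
       -2.20284328e-03, -6.32275602e-05]), 'joint_torque': array([ 1.07624441e+00, -3.61579299e+01, -3.65747130e+01,  9.63517861e-02,
       -1.96168770e-02,  7.43479995e-04]), 'tool_pos': array([ 0.51316581, -0.14834718,  0.24786004]), 'tcp_rot': array([-2.50299778e+00, -1.89779878e+00,  1.80227240e-03]), 'wrist_force': array([-0.1740088 ,  0.63250118, -0.93959825]), 'torque': array([ 0.0228672 ,  0.01163076, -0.05342041]), 'grip_force': 0.0, 'width': 0.5680643441831869}
```

View pics/w1.png

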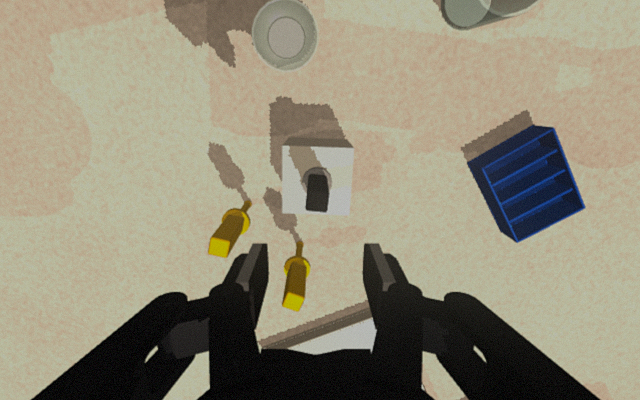

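The wrist view shows the black handle at (317,190), between and ahead of the fingers. It's turned slightly against the white stand, whose top spans columns 283–352. I'll fit its pose with a silhouette.

```bash
cat >> h.py <<'E'
import cv2
from scipy.optimize import minimize
from scipy.spatial.transform import Rotation as Ro
def fit_handle(c,x0,z0,z1,roi,thr=60,free=True):
    u0,v0,u1,v1=roi;K=8
    g=cv2.resize(c["pixels"][v0:v1,u0:u1].max(2),None,fx=K,fy=K,interpolation=cv2.INTER_LINEAR)
    m=(g<thr).astype(np.uint8)
    n,l,st,_=cv2.connectedComponentsWithStats(m);m=(l==1+np.argmax(st[1:,4])).astype(np.uint8)
    def f(p):
        a=p[2];r=Ro.from_euler("z",a).as_matrix()
        P=np.array([[sx*.009,sy*.009,z] for sx in(-1,1) for sy in(-1,1) for z in(z0,z1)])@r.T+[p[0],p[1],0]
        q=(proj(c,P)+.5-[u0,v0])*K
        o=np.zeros_like(m);cv2.fillConvexPoly(o,cv2.convexHull(q.astype(np.float32)).round().astype(np.int32),1)
        return 1-(o&m).sum()/(o|m).sum()
    best=min((minimize(f,[x0[0],x0[1],a],method="Nelder-Mead",options=dict(initial_simplex=[[x0[0],x0[1],a],[x0[0]+.004,x0[1],a],[x0[0],x0[1]+.004,a],[x0[0],x0[1],a+.2]])) for a in np.radians([-15,-35,5,25])),key=lambda r:r.fun)
    return best.x,best.fun,st[1:,4].max()/K/K
E
python3 - <<'E'
import pickle
from h import *
s,c=pickle.load(open("c1.pkl","rb"))
for t in(45,60,75):
    p,e,a=fit_handle(c,(.5135,-.147),.08,.14,(296,160,340,222),t);print(t,p[:2].round(4),np.degrees(p[2]),e,a)
R=Ro.from_rotvec(s["tcp_rot"]).as_matrix();print(R.round(3))
d=R.T@(np.array([p[0],p[1],.113])-s["tool_pos"]);print(d)
# stand top edges: corners in picture
for q in((283,146),(352,147),(350,215),(283,213)):print(ray(c,*q,.075).round(4))
E
```

```text
45 [ 0.5193 -0.1317] -17.508448460865083 0.7371493252840908 189.140625
60 [ 0.5147 -0.1479] 70.51029168549704 0.14781233928265303 699.046875
75 [ 0.5143 -0.1482] -21.15381512129716 0.09988186425822188 738.390625
[[ 0.27   0.963 -0.001]
 [ 0.963 -0.27  -0.   ]
 [-0.001 -0.001 -1.   ]]
[0.00049607 0.00122882 0.13485852]
[ 0.4924 -0.1062  0.075 ]
[ 0.5569 -0.1253  0.075 ]
[ 0.5383 -0.1936  0.075 ]
[ 0.4715 -0.1726  0.075 ]
```

>>> {"api": "play_rows", "payload": {
  "steps": [0,0.001,0.03,0.04,0,0.001,0.06,0.08,0,0.001,0.085,0.08,0,0.001,0.105,0.08,0,0.001,0.12,0.08,0,0.001,0.13,0.08,0,0.001,0.135,0.08,0,0.001,0.135,0.08]
}}

```text
time: 2.7
tool_pos: [0.5146, -0.1488, 0.1134]
tcp_rot: [2.578, 1.795, 0.0]
wrist_force: [-0.5, 0.1, 0.4]
width: 0.568
grip_force: 0.0
```

>>> {"api": "play_rows", "payload": {
  "steps": [0,0,0,0,0,0,0,0,0,0,0,0,0,0,0,0,0,0,0,0,0,0,0,0],
  "jaw": 255,
  "grip_force": 80
}}

```text
time: 3.45
tool_pos: [0.5152, -0.1489, 0.1141]
tcp_rot: [2.577, 1.795, 0.002]
wrist_force: [0.1, 0.7, 5.5]
width: 0.2
grip_force: 78.2
```

>>> {"api": "play_rows", "payload": {
  "steps": [0,0,-0.01,0,0,0,-0.03,0,0,0,-0.05,0,0,0,-0.07,0,0,0,-0.09,0,0,0,-0.1,0,0,0,-0.1,0]
}}

```text
time: 4.32
tool_pos: [0.5147, -0.1488, 0.2137]
tcp_rot: [2.577, 1.795, 0.001]
wrist_force: [-0.4, -0.3, -1.6]
width: 0.194
grip_force: 77.9
```

Run:
```python
from workcell import bot
import cv2,pickle
from h import *
s=bot.read_state();c=bot.read_camera("wrist");t=bot.read_camera("side");pickle.dump((s,c,t),open("c2.pkl","wb"))
R=Ro.from_rotvec(s["tcp_rot"]).as_matrix()
print(s["tool_pos"],s["wrist_force"],proj(c,s["tool_pos"]+R[:,2]*.102),proj(t,s["tool_pos"]+R[:,2]*.102))
cv2.imwrite("pics/w2.png",np.hstack([cv2.resize(c["pixels"][100:400,170:470],None,fx=1.33,fy=1.33),cv2.resize(t["pixels"][120:270,270:420],(399,399),interpolation=cv2.INTER_CUBIC)]))
```

```text
[ 0.51468075 -0.14877158  0.2137465 ] [-0.40741977 -0.2576204  -1.55551046] [[314.90006017 203.22839442]] [[359.7817298  186.85679291]]
```

View pics/w2.png

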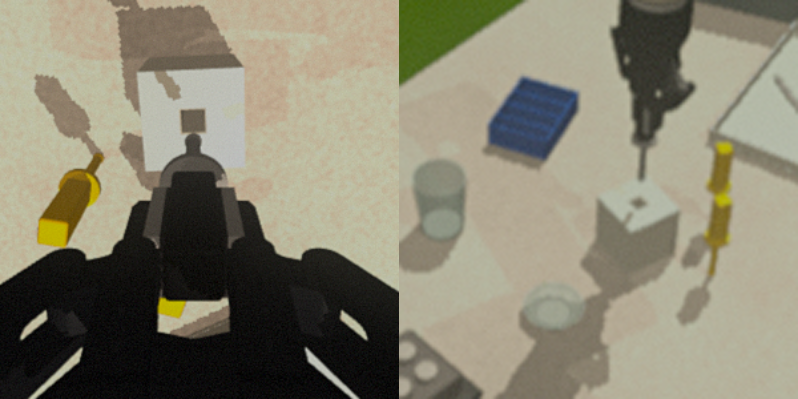

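The probe is held straight: the tip is seen where predicted, in both views. Moving over the first stub, with the tool axes turned to match the carrier's.

>>> {"api": "play_rows", "payload": {
  "steps": [0.02,-0.005,0,-0.03,0.06,-0.015,0,-0.07,0.11,-0.028,0,-0.11,0.16,-0.041,0,-0.15,0.21,-0.054,0,-0.19,0.255,-0.065,0,-0.23,0.29,-0.075,0,-0.26,0.31,-0.08,0,-0.276,0.3156,-0.0812,0.02,-0.276,0.3156,-0.0812,0.04,-0.276]
}}

```text
time: 5.68
tool_pos: [0.5472, 0.1747, 0.1711]
tcp_rot: [-2.306, -2.133, 0.003]
wrist_force: [-0.5, -0.9, -0.3]
width: 0.204
grip_force: 78.0
```

>>> {"api": "play_rows", "payload": {
  "steps": [0,0,0,0,0,0,0,0,0,0,0,0]
}}

```text
time: 6.05
tool_pos: [0.5484, 0.175, 0.1741]
tcp_rot: [2.307, 2.131, 0.002]
wrist_force: [0.9, 0.7, -1.4]
width: 0.203
grip_force: 78.0
```

Run:
```python
from workcell import bot
import cv2,pickle
from h import *
s=bot.read_state();c=bot.read_camera("wrist");pickle.dump((s,c),open("c3.pkl","wb"))
R=Ro.from_rotvec(s["tcp_rot"]).as_matrix()
print(s["tool_pos"],s["wrist_force"],R.round(3).tolist())
tip=s["tool_pos"]+R[:,2]*.102;print(tip,proj(c,tip),proj(c,[tip[0],tip[1],.048]))
i=c["pixels"][100:280,220:430];cv2.imwrite("pics/w3.png",cv2.resize(i,None,fx=3,fy=3))
```

```text
[0.54839206 0.17498082 0.17408463] [ 0.94660088  0.7229967  -1.36263519] [[0.079, 0.997, 0.001], [0.997, -0.079, 0.0], [0.0, 0.001, -1.0]]
[0.54853643 0.17501097 0.07208473] [[315.13483748 203.1941478 ]] [[315.099593   194.35908391]]
```

View pics/w3.png

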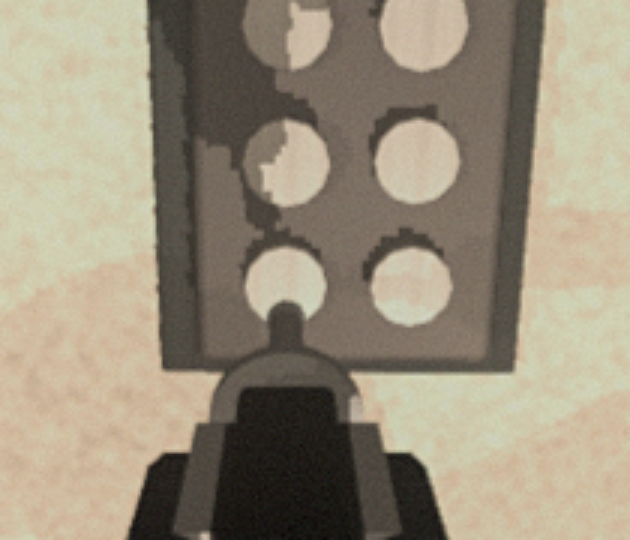

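The tip is at crop (286,300), over the near-left stub at (286,285), right where predicted. I'll use the stub spacing to get a rough height for the level.

Run:
```python
import pickle
from h import *
s,c=pickle.load(open("c3.pkl","rb"))
g=c["pixels"].min(2)[60:280,330:385];K=6
m=(cv2.resize(g,None,fx=K,fy=K,interpolation=cv2.INTER_LINEAR)>150).astype(np.uint8)
n,l,st,ce=cv2.connectedComponentsWithStats(m)
P=[]
for i in range(1,n):
    if 400*36<st[i,4]<1000*36:
        h=cv2.convexHull(np.argwhere(l==i)[:,::-1].astype(np.int32));e=cv2.fitEllipse(h);print(st[i].tolist(),e)
        P.append((np.array(e[0])+.5)/K-.5+[330,60])
P=np.array(P);print(P)
for z in(.043,.048,.053):
    X=np.array([ray(c,*p,z) for p in P]);print(z,X.round(4).tolist(),[np.linalg.norm(X[i+1]-X[i]) for i in range(len(X)-1)])
```

```text
[103, 202, 170, 179, 23088] ((186.91477966308594, 290.6408996582031), (167.41964721679688, 179.7738037109375), 21.972658157348633)
[92, 482, 164, 164, 20534] ((173.86192321777344, 563.402587890625), (158.99464416503906, 166.6264190673828), 42.46742248535156)
[84, 738, 159, 154, 18228] ((161.8795623779297, 814.2434692382812), (151.0396728515625, 158.02394104003906), 68.3102798461914)
[[360.73579661 108.02348328]
 [358.56032054 153.48376465]
 [356.5632604  195.29057821]]
0.043 [[0.5909, 0.2433, 0.043], [0.5879, 0.2065, 0.043], [0.5848, 0.1698, 0.043]] [np.float64(0.03683622218184967), np.float64(0.03691590043440764)]
0.048 [[0.5902, 0.2434, 0.048], [0.5872, 0.2074, 0.048], [0.5842, 0.1713, 0.048]] [np.float64(0.036121137593160726), np.float64(0.036199269088557307)]
0.053 [[0.5895, 0.2436, 0.053], [0.5866, 0.2083, 0.053], [0.5836, 0.1729, 0.053]] [np.float64(0.03540605300447178), np.float64(0.03548263774270697)]
```

>>> {"api": "play_rows", "payload": {
  "steps": [0,0,0.005,0,0,0,0.01,0,0,0,0.015,0,0,0,0.017,0,0,0,0.017,0,0,0,0.017,0]
}}

```text
time: 6.85
tool_pos: [0.5479, 0.1755, 0.1564]
tcp_rot: [2.306, 2.133, 0.0]
wrist_force: [-0.2, -0.5, -1.0]
width: 0.203
grip_force: 78.0
```

>>> {"api": "play_rows", "payload": {
  "steps": [0,0,0.0007,0,0,0,0.0007,0]
}}

```text
time: 7.1
tool_pos: [0.5478, 0.1755, 0.1557]
tcp_rot: [2.306, 2.133, 0.0]
wrist_force: [0.3, -0.3, -1.4]
width: 0.203
grip_force: 78.0
```

>>> {"api": "play_rows", "payload": {
  "steps": [0,0,0.0008,0,0,0,0.0008,0]
}}

```text
time: 7.35
tool_pos: [0.5477, 0.1755, 0.1547]
tcp_rot: [-2.306, -2.133, 0.0]
wrist_force: [-0.5, -0.7, -0.0]
width: 0.199
grip_force: 78.0
```

>>> {"api": "play_rows", "payload": {
  "steps": [0,0,0.0008,0,0,0,0.0008,0]
}}

```text
time: 7.6
tool_pos: [0.5477, 0.1755, 0.1539]
tcp_rot: [-2.306, -2.133, 0.0]
wrist_force: [0.4, -0.4, -0.9]
width: 0.198
grip_force: 78.0
```

>>> {"api": "play_rows", "payload": {
  "steps": [0,0,0.0008,0,0,0,0.0008,0]
}}

```text
time: 7.85
tool_pos: [0.5477, 0.1755, 0.1531]
tcp_rot: [-2.306, -2.133, 0.0]
wrist_force: [-0.0, 0.4, -1.4]
width: 0.197
grip_force: 78.0
```

>>> {"api": "play_rows", "payload": {
  "steps": [0,0,0.0008,0,0,0,0.0008,0]
}}

```text
time: 8.1
tool_pos: [0.5477, 0.1755, 0.1523]
tcp_rot: [-2.306, -2.133, 0.0]
wrist_force: [0.4, -0.3, -1.0]
width: 0.201
grip_force: 78.0
```

>>> {"api": "play_rows", "payload": {
  "steps": [0,0,0.0007,0,0,0,0.0007,0]
}}

```text
time: 8.35
tool_pos: [0.5477, 0.1754, 0.1516]
tcp_rot: [-2.306, -2.133, 0.0]
wrist_force: [-0.1, -0.2, -1.9]
width: 0.209
grip_force: 78.0
```

>>> {"api": "play_rows", "payload": {
  "steps": [0,0,0.0007,0,0,0,0.0007,0]
}}

```text
time: 8.6
tool_pos: [0.5477, 0.1755, 0.1509]
tcp_rot: [-2.306, -2.133, 0.0]
wrist_force: [-1.1, -0.8, -1.1]
width: 0.201
grip_force: 78.0
```

>>> {"api": "play_rows", "payload": {
  "steps": [0,0,0.0007,0,0,0,0.0007,0]
}}

```text
time: 8.85
tool_pos: [0.5478, 0.1755, 0.1503]
tcp_rot: [2.306, 2.133, 0.0]
wrist_force: [-0.9, -0.3, -0.5]
width: 0.201
grip_force: 78.0
```

>>> {"api": "play_rows", "payload": {
  "steps": [0,0,0.0006,0,0,0,0.0006,0]
}}

```text
time: 9.1
tool_pos: [0.5479, 0.1755, 0.1501]
tcp_rot: [2.306, 2.133, 0.001]
wrist_force: [-0.4, -0.3, 0.7]
width: 0.199
grip_force: 78.3
```

>>> {"api": "play_rows", "payload": {
  "steps": [0,0,0.0005,0,0,0,0.0005,0]
}}

```text
time: 9.35
tool_pos: [0.548, 0.1756, 0.1499]
tcp_rot: [2.306, 2.133, 0.001]
wrist_force: [-1.6, -0.0, 4.6]
width: 0.197
grip_force: 78.7
```

Contact here is about 0.9 mm above the current command, at roughly 5 N/mm. Next is the middle stub of this column, which looked slightly off when I compared the two views.

>>> {"api": "play_rows", "payload": {
  "steps": [0,0,-0.004,0,0,0,-0.008,0,0.01,0,-0.008,0,0.026,0,-0.008,0,0.036,0,-0.008,0,0.036,0,-0.008,0,0.036,0,-0.0065,0,0.036,0,-0.0065,0]
}}

```text
time: 10.35
tool_pos: [0.5503, 0.211, 0.1554]
tcp_rot: [-2.306, -2.133, 0.001]
wrist_force: [-0.1, 0.6, -0.3]
width: 0.198
grip_force: 78.0
```

>>> {"api": "play_rows", "payload": {
  "steps": [0,0,0.0008,0,0,0,0.0008,0,0,0,0.0008,0]
}}

```text
time: 10.72
tool_pos: [0.5506, 0.2112, 0.1549]
tcp_rot: [2.307, 2.133, 0.0]
wrist_force: [0.6, 0.6, -1.0]
width: 0.202
grip_force: 78.0
```

>>> {"api": "play_rows", "payload": {
  "steps": [0,0,0.0007,0,0,0,0.0007,0]
}}

```text
time: 10.98
tool_pos: [0.5507, 0.2114, 0.1544]
tcp_rot: [2.306, 2.133, 0.0]
wrist_force: [-0.2, -0.1, -0.1]
width: 0.201
grip_force: 78.1
```

>>> {"api": "play_rows", "payload": {
  "steps": [0,0,0.0006,0,0,0,0.0006,0]
}}

```text
time: 11.22
tool_pos: [0.5508, 0.2114, 0.1542]
tcp_rot: [2.306, 2.133, 0.001]
wrist_force: [-1.3, -1.5, 3.3]
width: 0.203
grip_force: 78.6
```

The middle stub contacts at TCP z ≈ 0.1544 against 0.1502 for the first, so it stands about 4.2 mm high. Pressing it in small steps.

>>> {"api": "play_rows", "payload": {
  "steps": [0,0,0.0005,0,0,0,0.001,0,0,0,0.0015,0,0,0,0.002,0,0,0,0.002,0]
}}

```text
time: 11.85
tool_pos: [0.5509, 0.2115, 0.153]
tcp_rot: [2.306, 2.133, 0.001]
wrist_force: [-2.3, -0.9, 8.1]
width: 0.197
grip_force: 79.2
```

>>> {"api": "play_rows", "payload": {
  "steps": [0,0,0.0005,0,0,0,0.001,0,0,0,0.0015,0,0,0,0.002,0,0,0,0.002,0]
}}

```text
time: 12.48
tool_pos: [0.5509, 0.2115, 0.151]
tcp_rot: [2.306, 2.133, 0.001]
wrist_force: [-2.0, -0.5, 8.0]
width: 0.2
grip_force: 79.1
```

>>> {"api": "play_rows", "payload": {
  "steps": [0,0,0.0005,0,0,0,0.0009,0,0,0,0.0012,0,0,0,0.0012,0,0,0,0.0012,0]
}}

```text
time: 13.1
tool_pos: [0.5509, 0.2115, 0.1499]
tcp_rot: [2.306, 2.133, 0.001]
wrist_force: [-3.8, -0.5, 9.4]
width: 0.198
grip_force: 79.1
```

>>> {"api": "play_rows", "payload": {
  "steps": [0,0,-0.003,0,0,0,-0.005,0,0,0,-0.005,0,0,0,-0.003,0,0,0,-0.0018,0,0,0,-0.001,0,0,0,-0.001,0,0,0,-0.001,0]
}}

```text
time: 14.1
tool_pos: [0.5506, 0.2114, 0.15]
tcp_rot: [2.306, 2.133, 0.0]
wrist_force: [-2.7, -0.4, 5.9]
width: 0.199
grip_force: 78.7
```

>>> {"api": "play_rows", "payload": {
  "steps": [0,0,-0.004,0,0.014,0,-0.004,0,0.028,0,-0.004,0,0.036,0,-0.004,0,0.036,0,-0.004,0,0.036,0,-0.002,0,0.036,0,-0.0008,0,0.036,0,0,0,0.036,0,0,0,0.036,0,0,0]
}}

```text
time: 15.35
tool_pos: [0.5534, 0.2471, 0.1499]
tcp_rot: [2.307, 2.133, 0.0]
wrist_force: [-1.4, -0.7, 5.4]
width: 0.204
grip_force: 78.6
```

>>> {"api": "play_rows", "payload": {
  "steps": [0,0,-0.004,0,0,0.014,-0.004,0,0,0.028,-0.004,0,0,0.036,-0.004,0,0,0.036,-0.004,0,0,0.036,-0.002,0,0,0.036,-0.0008,0,0,0.036,0,0,0,0.036,0,0,0,0.036,0,0]
}}

```text
time: 16.6
tool_pos: [0.589, 0.2445, 0.1499]
tcp_rot: [-2.306, -2.133, 0.0]
wrist_force: [-1.5, 0.0, 4.5]
width: 0.197
grip_force: 78.7
```

>>> {"api": "play_rows", "payload": {
  "steps": [0,0,-0.004,0,-0.014,0,-0.004,0,-0.028,0,-0.004,0,-0.036,0,-0.004,0,-0.036,0,-0.004,0,-0.036,0,-0.002,0,-0.036,0,-0.0008,0,-0.036,0,0,0,-0.036,0,0,0,-0.036,0,0,0]
}}

```text
time: 17.85
tool_pos: [0.5866, 0.2088, 0.1499]
tcp_rot: [2.306, 2.133, 0.001]
wrist_force: [-0.9, -0.5, 4.3]
width: 0.199
grip_force: 78.7
```

>>> {"api": "play_rows", "payload": {
  "steps": [0,0,-0.004,0,-0.014,0,-0.004,0,-0.028,0,-0.004,0,-0.036,0,-0.004,0,-0.036,0,-0.004,0,-0.036,0,-0.002,0,-0.036,0,-0.0008,0,-0.036,0,0,0,-0.036,0,0,0,-0.036,0,0,0]
}}

```text
time: 19.1
tool_pos: [0.5837, 0.1729, 0.1499]
tcp_rot: [2.306, 2.133, 0.001]
wrist_force: [-1.9, -0.3, 4.3]
width: 0.198
grip_force: 78.7
```

>>> {"api": "play_rows", "payload": {
  "steps": [0,0,-0.004,0,0,-0.014,-0.004,0,0,-0.028,-0.004,0,0,-0.036,-0.004,0,0,-0.036,-0.004,0,0,-0.036,-0.002,0,0,-0.036,-0.0008,0,0,-0.036,0,0,0,-0.036,0,0,0,-0.036,0,0]
}}

```text
time: 20.35
tool_pos: [0.5481, 0.1755, 0.1499]
tcp_rot: [2.306, 2.133, 0.001]
wrist_force: [-0.7, -0.6, 3.9]
width: 0.2
grip_force: 78.8
```

All six stubs touch at the same height (TCP 0.1499–0.1500) with similar light forces, so they are level. Working out the return to the stand's hole.

Run:
```python
import pickle
from h import *
from workcell import bot
s,c,t=pickle.load(open("c2.pkl","rb"))
g=c["pixels"].max(2)[178:202,300:332];print(g[::2,::2])
K=8;m=(cv2.resize(g,None,fx=K,fy=K)<140).astype(np.uint8)
n,l,st,ce=cv2.connectedComponentsWithStats(m);print(st.tolist(),ce.tolist())
print(ray(c,315,190,.075), s["tool_pos"])
s=bot.read_state();R=Ro.from_rotvec(s["tcp_rot"]).as_matrix();print(s["tool_pos"],R.T@(np.array([.5147,-.1488,.2137])-s["tool_pos"]))
```

```text
[[193 188 189 188 190 190 190 189 189 192 189 189 189 192 188 189]
 [185 191 187 192 190 196 196 193 188 196 192 195 189 193 191 190]
 [192 191 190 158 164 168 141 146 139 133 133 137 177 191 192 188]
 [189 196 188  97  94  97 102 107 100 100 102  90 168 190 192 190]
 [190 191 188 116  99 103 105 106 105 105 106  98 173 188 192 190]
 [190 196 191 112 108 108 103 109 105 106 102  99 169 190 187 189]
 [190 191 190 131  98 109 103 102 105 103 105  97 162 195 191 190]
 [190 188 189 131 104 104 101 104 106 106 109 100 160 192 187 193]
 [193 195 189 138 101 102 110 103 106 105 110 102 154 192 192 195]
 [189 188 192 153 103  98 102 107  99 104 108 105 142 191 190 193]
 [189 192 191 159 102  96 111 112 111 109 116 117 150 195 189 192]
 [192 184 192 180 175 183 160 104 104 157 183 184 182 190 190 189]]
[[0, 0, 256, 192, 29127], [47, 34, 148, 158, 20025]] [[131.80437394857006, 87.61070484430253], [121.23915106117353, 106.97523096129838]]
[ 0.51496308 -0.14855302  0.075     ] [ 0.51468075 -0.14877158  0.2137465 ]
[0.54814141 0.17552131 0.14988494] [-0.32592681 -0.00800057 -0.06389605]
```

>>> {"api": "play_rows", "payload": {
  "steps": [0,0,-0.02,0,0,0,-0.05,0,-0.02,0,-0.064,0.03,-0.06,-0.0015,-0.064,0.07,-0.11,-0.003,-0.064,0.12,-0.165,-0.004,-0.064,0.16,-0.22,-0.0055,-0.064,0.2,-0.27,-0.0065,-0.064,0.24,-0.31,-0.0075,-0.064,0.27,-0.326,-0.008,-0.064,0.276]
}}

```text
time: 21.6
tool_pos: [0.5133, -0.1516, 0.2135]
tcp_rot: [2.581, 1.79, -0.001]
wrist_force: [-0.4, 1.0, -1.4]
width: 0.202
grip_force: 78.1
```

>>> {"api": "play_rows", "payload": {
  "steps": [0,0,0,0,0,0,0,0,0,0,0,0,0,0,0,0]
}}

```text
time: 22.1
tool_pos: [0.5145, -0.1479, 0.2134]
tcp_rot: [-2.576, -1.798, -0.0]
wrist_force: [-1.0, 0.5, -1.1]
width: 0.201
grip_force: 78.1
```

Run:
```python
import pickle
from h import *
from workcell import bot
s=bot.read_state();c=bot.read_camera("wrist");R=Ro.from_rotvec(s["tcp_rot"]).as_matrix()
K=8;m=(cv2.resize(c["pixels"].max(2)[178:202,300:332],None,fx=K,fy=K)<140).astype(np.uint8)
n,l,st,ce=cv2.connectedComponentsWithStats(m);print(st.tolist())
print(s["tool_pos"],s["wrist_force"],R[:,:2].round(3).tolist(),R.T@(np.array([.5150,-.1487,.1137])-s["tool_pos"]))
cv2.imwrite("pics/w4.png",cv2.resize(c["pixels"][150:270,250:380],None,fx=4,fy=4))
```

```text
[[0, 0, 256, 192, 29249], [54, 40, 146, 152, 19903]]
[ 0.51452452 -0.14789514  0.21336243] [-0.97527528  0.48168564 -1.10254537] [[0.345, 0.939], [0.939, -0.345], [0.0, -0.0]] [-0.00060363  0.00073678  0.09966227]
```

View pics/w4.png

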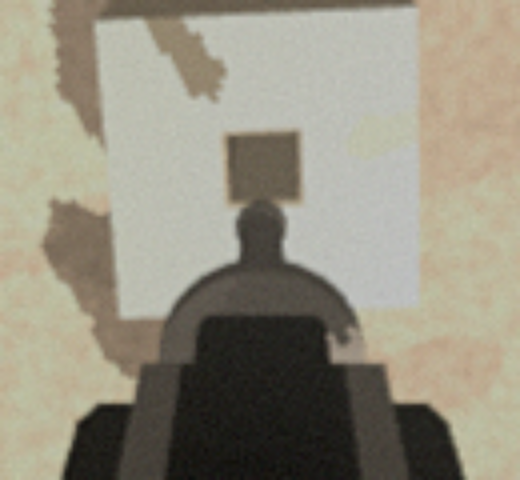

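The tip sits on the hole's column, with the hole at crop (263,167) and the tip at (262,215). Lowering it in.

>>> {"api": "play_rows", "payload": {
  "steps": [-0.0006,0.0007,0.01,0,-0.0006,0.0007,0.025,0,-0.0006,0.0007,0.035,0,-0.0006,0.0007,0.045,0,-0.0006,0.0007,0.06,0,-0.0006,0.0007,0.075,0,-0.0006,0.0007,0.087,0,-0.0006,0.0007,0.095,0,-0.0006,0.0007,0.098,0,-0.0006,0.0007,0.098,0]
}}

```text
time: 23.4
tool_pos: [0.515, -0.1498, 0.1154]
tcp_rot: [2.578, 1.796, 0.0]
wrist_force: [-0.4, 1.0, -0.8]
width: 0.2
grip_force: 78.1
```

>>> {"api": "play_rows", "payload": {
  "steps": [0,0,0.0007,0,0,0,0.0012,0,0,0,0.0012,0]
}}

```text
time: 23.78
tool_pos: [0.515, -0.1498, 0.1144]
tcp_rot: [2.578, 1.795, 0.0]
wrist_force: [-0.2, 0.3, -1.4]
width: 0.199
grip_force: 78.1
```

>>> {"api": "play_rows", "payload": {
  "steps": [0,0,0.0006,0,0,0,0.0006,0,0,0,0.0006,0]
}}

```text
time: 24.15
tool_pos: [0.515, -0.1498, 0.1141]
tcp_rot: [2.578, 1.795, 0.0]
wrist_force: [-2.4, 1.2, 4.0]
width: 0.199
grip_force: 78.8
```

Seated: 4 N of contact, at the same height as when I gripped it. Releasing gently, then retreating.

>>> {"api": "play_rows", "payload": {
  "steps": [0,0,-0.0005,0,0,0,-0.0005,0],
  "grip_force": 20
}}

```text
time: 24.4
tool_pos: [0.515, -0.1498, 0.1141]
tcp_rot: [2.578, 1.795, 0.0]
wrist_force: [-0.2, -0.3, 1.6]
width: 0.2
grip_force: 78.6
```

>>> {"api": "play_rows", "payload": {
  "steps": [0,0,0,0,0,0,0,0,0,0,0,0,0,0,0,0,0,0,0,0,0,0,0,0],
  "jaw": 110
}}

```text
time: 25.15
tool_pos: [0.5148, -0.1497, 0.1141]
tcp_rot: [-2.578, -1.796, 0.0]
wrist_force: [0.0, -0.1, -0.3]
width: 0.568
grip_force: 0.0
```

>>> {"api": "play_rows", "payload": {
  "steps": [0,0,-0.01,0,0,0,-0.03,0,0,0,-0.05,0,0,0,-0.08,0,0,0,-0.11,0,0,0,-0.14,0,0,0,-0.15,0,0,0,-0.15,0]
}}

```text
time: 26.15
tool_pos: [0.5152, -0.1498, 0.2648]
tcp_rot: [2.577, 1.795, 0.002]
wrist_force: [-0.1, -0.4, -0.1]
width: 0.565
grip_force: 0.0
```

Run:
```python
from h import *
from workcell import bot
s=bot.read_state();print(s["tool_pos"],s["wrist_force"],s["width"],s["time"])
c=bot.read_camera("wrist");d=bot.read_camera("side")
cv2.imwrite("pics/w5.png",np.hstack([cv2.resize(c["pixels"][60:300,200:440],(400,400)),cv2.resize(d["pixels"][150:300,260:410],(400,400))]))
```

```text
[ 0.51515936 -0.14984813  0.2648452 ] [-0.0582984  -0.40128471 -0.1378595 ] 0.5647548627352588 26.15
```

View pics/w5.png

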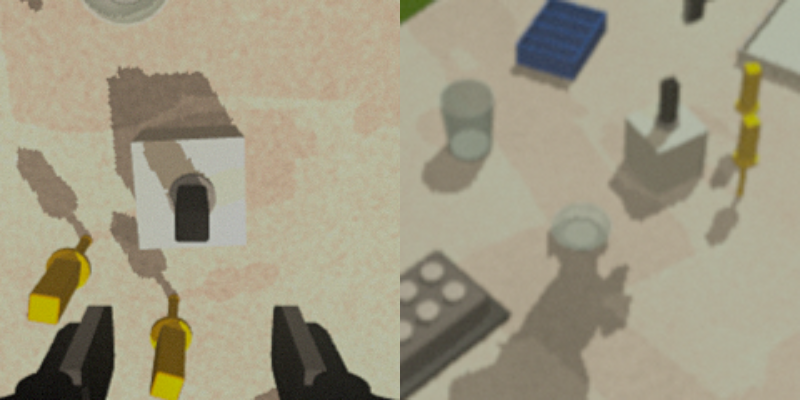

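The probe stands upright in the stand with its collar seated (crop (190,195)). The gripper is clear and nothing else has moved. Handing in.

```bash
python3 -c "
from workcell import bot
print(bot.finish_job())"
```

```text
the job is handed in; nothing more can be done
None
```

I found the high stub (middle of the carrier's x = −18 mm row, about 4 mm high) and pressed it level with the other five, all six then touching within about 0.2 mm; pushes read about 11 N at most, the probe is back upright in its stand, and I handed the job in at about 26 s, with no verdict returned.

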